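Tip the glass negative carriers onto their back rests

TASK

Two of the three glass negative carriers in the slotted wooden stand are leaning towards you, the robot. Push each of those two over gently with the fingertips, without lifting it out of its slot, so that all three lean away from you against the far walls of their slots. Do not touch the carrier that already leans away, and leave the other things on the counter where they are.

Things in the scene. Friction and masses are not known exactly. Their poses are not given: they have to be found in the camera images.
- stand: Slotted wooden stand, fixed: base 96 (x) by 346 (y) by 12 mm. Three V slots side by side along y, centred at y = -110, 0, +110 mm, x = 0, with 12 mm thick, 50 mm high cheeks between. Origin: centre of the underside; x points away from the robot across the slots (within 23 degrees of the robot's x), z up.
- stand_slot (a point): Centre of the middle slot's floor, 12 mm above the counter. Slot floors are 9.5 mm wide; the slot walls lean outwards 18 degrees and end 52 mm above the counter. A carrier rests on the wall towards +x or -x; pushed about 5 degrees past upright it drops by itself onto the other wall.
- carrier_square: Glass negative carrier: dark steel frame with a clear pane, 8 mm thick (x), 90 wide (y), 125 tall (z), about 0.2 kg, with a square window of 62 by 62 mm. Loose in one of the V slots. Origin: centre of its underside, about 13 mm above the counter; z runs up the plate, tilted 18 to 24 degrees towards the stand's -x (to the robot) or +x (away); y along the row.
- carrier_square_top (a point): Middle of the top edge of the carrier with the square window, 125 mm up the plate from its origin.
- carrier_tall: Glass negative carrier: dark steel frame with a clear pane, 8 mm thick (x), 90 wide (y), 125 tall (z), about 0.2 kg, with a tall narrow window 40 mm wide and 95 mm high. Loose in one of the V slots. Origin: centre of its underside, about 13 mm above the counter; z runs up the plate, tilted 18 to 24 degrees towards the stand's -x (to the robot) or +x (away); y along the row.
- carrier_tall_top (a point): Middle of the top edge of the carrier with the tall narrow window 40 mm wide and 95 mm high, 125 mm up the plate from its origin.
- carrier_wide: Glass negative carrier: dark steel frame with a clear pane, 8 mm thick (x), 90 wide (y), 125 tall (z), about 0.2 kg, with a low wide window 66 mm wide and 36 mm high. Loose in one of the V slots. Origin: centre of its underside, about 13 mm above the counter; z runs up the plate, tilted 18 to 24 degrees towards the stand's -x (to the robot) or +x (away); y along the row.
- carrier_wide_top (a point): Middle of the top edge of the carrier with the low wide window 66 mm wide and 36 mm high, 125 mm up the plate from its origin.
- timer: Heavy grey steel darkroom timer housing, 110 by 130 mm and 100 mm high (108 mm with its buttons), 1.6 kg, with a round white dial; stands loose to the right of the stand. Origin: centre of its underside.
- lens_wrench: Chrome lens wrench lying flat beyond the stand: a bar 150 mm long (y) with two pins reaching 38 mm to one side (x), 12 mm high. Origin: underside, middle of the bar.
- print_tong: Red plastic print tong lying left of the stand, about 200 mm long (x), 45 mm wide, 18 mm high, with dark rubber tips. Origin: underside, middle.
- loupe: Black focusing loupe, 48 mm wide and 45 mm high, standing beyond the stand. Origin: centre of its underside.
Mind the look-alikes: they are no part of the job. Leave any green or purple look-alike of the carrier_wide alone.

How it is judged:
At the end, for the whole second after the job is handed in: Every carrier leans away from the robot: its top edge is over 22 mm towards the stand's +x from the slot line (about 45 mm when resting), tilt under 0.5 rad, foot still in its slot (under 22 mm high, within 15 mm of where it began), at rest (x of each of carrier_square_top, carrier_tall_top, carrier_wide_top in the frame of stand above 0.022 m and angle between each of carrier_square, carrier_tall, carrier_wide's own z axis and vertical below 0.5 rad and z of each of carrier_square, carrier_tall, carrier_wide in the frame of stand below 0.022 m and distance of each of carrier_square, carrier_tall, carrier_wide from where it was at the start of the episode below 0.015 m and linear speed of each of carrier_square, carrier_tall, carrier_wide below 0.02 m/s and angular speed of each of carrier_square, carrier_tall, carrier_wide below 0.1 rad/s); the robot touches nothing.
It fails at once if a carrier is lifted out of its slot (its foot more than 25 mm above the counter) (height (world z) of any of carrier_square, carrier_tall, carrier_wide above 0.025 m).
It fails at once if a carrier is pressed or pinched with more than 18 N (contact force between any of carrier_square, carrier_tall, carrier_wide and the fingers above 18 N or contact force between any of carrier_square, carrier_tall, carrier_wide and the arm above 18 N).
It fails at once if the carrier that already leaned away is touched (over 0.5 N) (contact force between carrier_wide and the fingers above 0.5 N or contact force between carrier_wide and the arm above 0.5 N).
It fails at once if the timer, lens wrench, print tong or loupe is shifted by more than 15 mm (distance of any of timer, lens_wrench, print_tong, loupe from where it was at the start of the episode above 0.015 m).
It also fails if it takes over 42 s, if anything falls off the work surface, if the arm or the gripper's body presses on something with over 40 N, if the wrist force passes 120 N, or if a joint passes its speed limit or range.

ROBOT

A 6-joint arm with a two-finger parallel gripper is mounted at the origin on the work surface. World frame = base frame: x ahead of the robot, y to its left, z up, the work surface at z = 0. Lengths are in m, angles in rad, forces in N, time in s.
With the tool pointing down it reaches from about 0.275 to 0.825 m from the base axis. Payload 5.2 kg.
Tool frame: the origin (TCP) lies on the centre line of the jaws, within the pads' length; the fingertips stand 8 mm ahead of it and the grasp point (between the pads) lies 11 mm behind it; z points along the fingers, y is the line along which they close (so a half turn about z gives the same grasp; the last joint's range is limited). The gripper opens to 93 mm and grips with 3 to 60 N. Pads are 15 mm wide; open, the fingers measure 128 mm over their backs; the gripper's body (75 mm by 188 mm) begins 65 mm behind the grasp point.
Start: joints at [-1.309, 0.259, 1.535, -0, 1.348, -0.203], TCP at [0.247, -0.492, 0.227] pointing down, gripper open.
Joint ranges: [-3.14, 3.14], [-0.91, 2.08], [0.19, 2.58], [-1.22, 4.36], [0.22, 2.71], [-3.12, 3.12]. Speed limits (rad/s): [2.57, 2.57, 3.14, 3.14, 3.14, 3.14].

INTERFACE

Orientations are given as [roll, pitch, yaw] about the fixed x, y, z axes, in that order (R = Rz(yaw) Ry(pitch) Rx(roll)).
In Python, from rig import arm gives the robot as it stands.
- The arm moves only by the tool servo_tool, never from a script. Its argument "increments" is a list of rows, each a list of 3 entries, a list of its own where there are three numbers: the turn, a rotation vector about the tool's x, y, z in degrees, then the shift along the tool's x, y, z in m, then the finger opening in m, from 0 to 0.093. In form: [[[wx, wy, wz], [tx, ty, tz], claw], ...]. A call has 1 to 10 rows; each row is the pose to reach, as a shift and turn from the pose commanded when the call began, along the tool's axes at that moment; what a row does not reach only later rows make up. A row lasts 1/12 s, in which the tool goes at most 41.7 mm and 7.16 degrees, less where a joint would pass 70% of its speed; a pose out of reach is approached as far as the arm can. A call with a gripper value outside its range is refused whole. The fingers move at their own pace and stop on an object; "grip_force" is the grip in N (left out, the last holds). Time passes only in rows, so rows that repeat a pose let the fingers close. It gives the time, the measured TCP pose, the force, the opening and the grip force at its end, in the units of the state.
- arm.get_state(): the state, without advancing time (a new reading comes with each control period).
- arm.grab_frame(name): name is "scene" or "top"; returns (picture, depth): 384x512x3 uint8, red, green, blue; 384x512 float32, m along the optical axis (not along the pixel's ray), 0 where there is no reading.
- arm.get_calibration(name): a dict with "intrinsics" (3x3 intrinsics, pixels), "rvec" (rotation vector, rad) and "tvec" (3), from world to camera coordinates, as OpenCV has them. Camera axes: x right, y down, z forward; pixel columns grow to the right and rows downward; lengths in m; the calibration is good to about 2 mm. A picture is of the moment at which its call begins. get_calibration takes no time and is no camera call.
- arm.hand_in(): hands the job in; it is judged then, once.
The state is a dict: "t": time; "q": joint angles; "dq": joint speeds; "effort": joint torques, N m; "tcp_pos": TCP position; "ee_rot": TCP orientation; "ft_force": force on the tool from outside, world axes, zero at the start; "torque": the same for the moment, N m; "finger_gap": opening from 0.0 (shut) to 1.0 (fully open); "grip_force": force on a finger pad.
Only numpy, scipy, OpenCV 4.12 (cv2) and the standard library are available. Lean on these libraries where they do the work, as an engineer would, in place of code of your own. Each camera call takes 0.05 s, during which the arm holds its last target. There are 200 camera calls.

## Working session

There is one attempt and no reset: what is moved stays moved. The work goes in short steps, Python scripts to look and compute and a tool call to move; the robot and the scene stay as the last step left them, time stands still between calls to the robot, and variables do not carry over. Pictures are saved under pics/ and viewed, at most 10 in all, crops included, and the job is handed in when it is done.

Besides the shell and the picture viewer there is one more tool, called after "Emit:" by a JSON object that holds its "method" and its "body", one argument or row to a line. servo_tool: Moves the arm, as the interface text tells. Its arguments: {"type":"object","properties":{"increments":{"type":"array"},"grip_force":{"type":"number"}},"required":["increments"]}

```bash
mkdir -p pics
cat > h.py <<'E'
import numpy as np, cv2
from rig import arm
def cloud(name):
    p,d=arm.grab_frame(name); c=arm.get_calibration(name)
    K=np.array(c["intrinsics"]);R=cv2.Rodrigues(np.array(c["rvec"],float))[0];t=np.array(c["tvec"],float).ravel()
    v,u=np.mgrid[:d.shape[0],:d.shape[1]]
    P=np.stack([(u-K[0,2])/K[0,0]*d,(v-K[1,2])/K[1,1]*d,d],-1)
    W=(P-t)@R; W[d==0]=np.nan
    return p,d,W
E
python3 - <<'E'
from h import *
for n in("scene","top"):
    p,d,W=cloud(n); cv2.imwrite(f"pics/{n}.png",p[:,:,::-1]); np.savez(f"{n}.npz",p=p,W=W)
s=arm.get_state(); print(s)
E
```

```text
{'t': 0.1, 'q': array([-1.30884364e+00,  2.59286511e-01,  1.53597467e+00, -1.89696478e-05,
        1.34802201e+00, -2.02832510e-01]), 'dq': array([-0.00010739, -0.00075965, -0.00326806,  0.0003992 ,  0.00088743,
        0.00035372]), 'effort': array([ 2.49501056e-03, -4.38209474e+01, -2.84644389e+01,  7.21359858e-02,
        3.62489792e-02, -5.31185208e-05]), 'tcp_pos': array([ 0.24639626, -0.49117192,  0.22589161]), 'ee_rot': array([-3.13993304e+00, -3.22435936e-04,  4.64789132e-01]), 'ft_force': array([ 0.1065847 , -0.03274425,  0.56741105]), 'torque': array([0.04173167, 0.01121199, 0.02301947]), 'grip_force': 0.0, 'finger_gap': 1.0004016917421241}
```

View pics/scene.png

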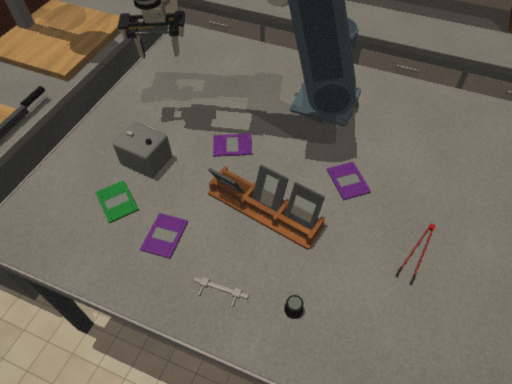

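View pics/top.png

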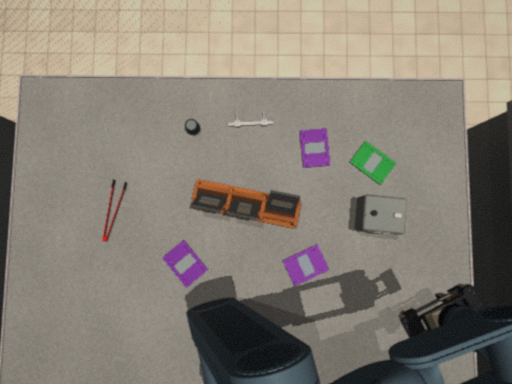

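The scene picture looks back at the robot, with the stand at about (265,205). Its slots hold carriers at (227,180), (270,187) and (303,205). Purple cards lie at (232,145), (348,180) and (164,235), and a green one at (117,200). In the top view (up = +x, left = +y) the carriers are at (210,201), (243,208) and (283,204). The right one appears to lean away and the other two towards the robot.

Possible mix-ups: the four flat cards at top-view (315,148), (373,162), (305,265) and (185,263). They lie on the counter outside the stand, so they are not candidates.

Run:
```python
from h import *
z=np.load("top.npz");W=z["W"];p=z["p"]
z2=np.load("scene.npz");W2=z2["W"];p2=z2["p"]
a=cv2.resize(p[170:240,180:315],None,fx=5,fy=5,interpolation=2);b=cv2.resize(p2[155:250,195:335],None,fx=5,fy=5,interpolation=2)
b=b[:, :675] if b.shape[1]>675 else b
w=a.shape[1]; b=cv2.resize(b,(400,275)); a=cv2.resize(a,(675,320))
o=np.zeros((600,700,3),np.uint8);o[:320,:675]=a;o[322:597,:400]=b
cv2.imwrite("pics/crop.png",o[:,:,::-1])
# stand by orange colour
for nm,P,X in(("top",p,W),("scene",p2,W2)):
    h=cv2.cvtColor(P,cv2.COLOR_RGB2HSV); m=(h[...,0]<18)&(h[...,1]>140)&(h[...,2]>60)&(X[...,2]>.004)&(X[...,2]<.07)&(abs(X[...,1])<.3)&(X[...,0]>.3)
    n,l,s,_=cv2.connectedComponentsWithStats(cv2.morphologyEx(m.astype(np.uint8),cv2.MORPH_CLOSE,np.ones((9,9))))
    i=1+s[1:,4].argmax(); m&=l==i; q=X[m]
    r=cv2.minAreaRect(q[:,:2].astype(np.float32)); print(nm,"stand rect",r,m.sum(),"zmax",np.nanpercentile(q[:,2],98))
    c=np.array(r[0]); ang=np.deg2rad(r[2]); 
    ax=np.array([np.cos(ang),np.sin(ang)]); 
    if abs(ax[0])<.7: ax=np.array([-ax[1],ax[0]])
    ax*=np.sign(ax[0]); ay=np.array([-ax[1],ax[0]]); print("yaw",np.rad2deg(np.arctan2(ax[1],ax[0])))
    L=(X[...,:2]-c); lx=L@ax; ly=L@ay
    for k in(-.11,0,.11):
        s=(abs(ly-k)<.05)&(abs(lx)<.09)&(X[...,2]>.06)&(X[...,2]<.16); 
        if s.sum()<5: print(k,s.sum());continue
        zz=X[...,2][s];A=np.polyfit(zz,lx[s],1)
        hi=s&(X[...,2]>np.percentile(zz,85))
        print(k,s.sum(),"zmax",zz.max().round(4),"dx/dz",A.round(3),"top lx,ly,range",lx[hi].mean().round(4),ly[hi].mean().round(4),ly[s].min().round(4),ly[s].max().round(4),"world",X[hi].mean(0).round(4))
```

```text
top stand rect ((0.5222346782684326, -0.022294938564300537), (0.3414932191371918, 0.0924132764339447), 78.84980773925781) 1528 zmax 0.053868130645429994
yaw -11.150192260742184
-0.11 392 zmax 0.1341 dx/dz [ 0.416 -0.012] top lx,ly,range 0.043 -0.1079 -0.1542 -0.0648 world [ 0.5436 -0.1364  0.1304]
0 316 zmax 0.1353 dx/dz [-0.431  0.012] top lx,ly,range -0.0443 -0.002 -0.0424 0.0474 world [ 0.4784 -0.0157  0.1303]
0.11 309 zmax 0.136 dx/dz [-0.42  0.01] top lx,ly,range -0.045 0.1124 0.0677 0.1577 world [0.4998 0.0967 0.1306]
scene stand rect ((0.5273386240005493, -0.02251213788986206), (0.343055784702301, 0.09137044847011566), 79.38394927978516) 2200 zmax 0.05313727185565911
yaw -10.616050720214849
-0.11 217 zmax 0.1347 dx/dz [ 0.366 -0.007] top lx,ly,range 0.0393 -0.1133 -0.1594 -0.067 world [ 0.5451 -0.1411  0.1306]
0 738 zmax 0.1325 dx/dz [-0.394  0.005] top lx,ly,range -0.0457 0.0012 -0.0459 0.0453 world [ 0.4826 -0.0129  0.128 ]
0.11 802 zmax 0.1327 dx/dz [-0.391  0.005] top lx,ly,range -0.0452 0.111 0.0643 0.1554 world [0.5033 0.0949 0.1281]
```

View pics/crop.png

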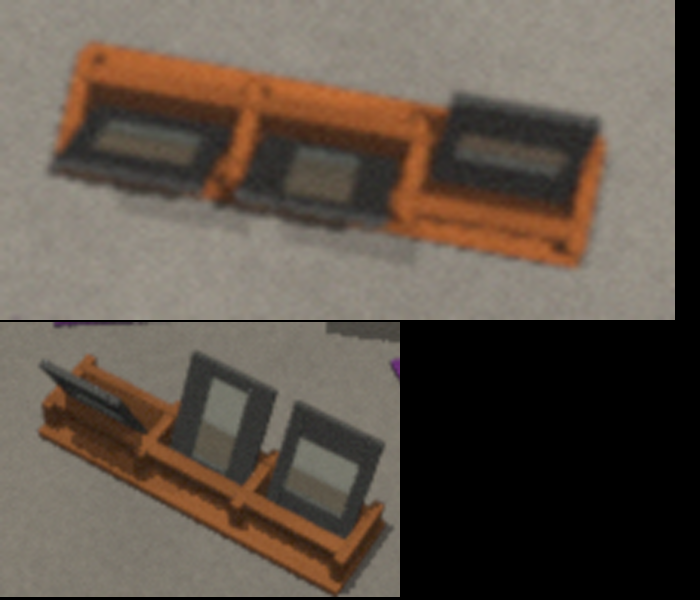

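The middle carrier is the tall one and the left one (+y) is the square one. Both lean towards the robot. The wide one (-y) leans away and stays untouched. The tops measure lx ≈ ±45 mm at z 0.13, which matches the description. The stand is at (0.525, -0.022) with yaw -11°. I'll close the fingers and move to the near side of the tall carrier, staying above it.

Emit:
{"method": "servo_tool", "body": {
  "increments": [
    [[0,0,4],[0.03,-0.027,0],0],
    [[0,0,8],[0.06,-0.054,0],0],
    [[0,0,12],[0.09,-0.081,0],0],
    [[0,0,16],[0.12,-0.108,0],0],
    [[0,0,20],[0.15,-0.135,0],0],
    [[0,0,24],[0.18,-0.162,0],0],
    [[0,0,28],[0.21,-0.189,0],0],
    [[0,0,32],[0.24,-0.216,0],0],
    [[0,0,36],[0.27,-0.242,0],0],
    [[0,0,37.6],[0.29,-0.26,0],0]
  ],
  "grip_force": 5
}}

```text
t: 0.93
tcp_pos: [0.3894, -0.1261, 0.2265]
ee_rot: [-3.141, 0.0, -0.194]
ft_force: [0.4, -0.5, 0.0]
finger_gap: 0.331
grip_force: 0.0
```

Emit:
{"method": "servo_tool", "body": {
  "increments": [
    [[0,0,0],[0.005,-0.03,0],0],
    [[0,0,0],[0.01,-0.06,0],0],
    [[0,0,0],[0.015,-0.09,0],0],
    [[0,0,0],[0.02,-0.115,0],0],
    [[0,0,0],[0.023,-0.127,0],0],
    [[0,0,0],[0.023,-0.127,0.03],0],
    [[0,0,0],[0.023,-0.127,0.06],0],
    [[0,0,0],[0.023,-0.127,0.09],0],
    [[0,0,0],[0.023,-0.127,0.11],0],
    [[0,0,0],[0.023,-0.127,0.11],0]
  ]
}}

```text
t: 1.77
tcp_pos: [0.4326, -0.0079, 0.1128]
ee_rot: [-3.141, 0.009, -0.191]
ft_force: [-0.4, 0.8, 0.6]
finger_gap: 0.004
grip_force: 0.0
```

Emit:
{"method": "servo_tool", "body": {
  "increments": [
    [[0,0,0],[0.01,0,0],0],
    [[0,0,0],[0.02,0,0],0],
    [[0,0,0],[0.025,0,0],0],
    [[0,0,0],[0.03,0,0],0],
    [[0,0,0],[0.034,0,0],0],
    [[0,0,0],[0.038,0,0],0],
    [[0,0,0],[0.042,0,0],0],
    [[0,0,0],[0.046,0,0],0],
    [[0,0,0],[0.05,0,0],0],
    [[0,0,0],[0.054,0,0],0]
  ]
}}

```text
t: 2.6
tcp_pos: [0.4894, -0.0193, 0.1167]
ee_rot: [-3.142, -0.0, -0.191]
ft_force: [0.6, 0.1, 0.3]
finger_gap: 0.008
grip_force: 0.1
```

Emit:
{"method": "servo_tool", "body": {
  "increments": [
    [[0,0,0],[0.004,0,0],0],
    [[0,0,0],[0.008,0,0],0],
    [[0,0,0],[0.012,0,0],0],
    [[0,0,0],[0.016,0,0],0],
    [[0,0,0],[0.02,0,0],0],
    [[0,0,0],[0.024,0,0],0],
    [[0,0,0],[0.028,0,0],0],
    [[0,0,0],[0.032,0,0],0],
    [[0,0,0],[0.034,0,0],0],
    [[0,0,0],[0.036,0,0],0]
  ]
}}

```text
t: 3.43
tcp_pos: [0.5246, -0.0261, 0.1166]
ee_rot: [3.142, 0.0, -0.191]
ft_force: [-0.6, -0.4, -0.9]
finger_gap: 0.008
grip_force: 0.0
```

```bash
cat >> h.py <<'E'
def lean(name="scene"):
    p,d,X=cloud(name)
    L=X[...,:2]-np.array([.525,-.022]);lx=L@np.array([.9816,-.1908]);ly=L@np.array([.1908,.9816])
    dark=p.max(2)<90
    for k in(-.11,0,.11):
        s=dark&(abs(ly-k)<.05)&(abs(lx)<.075)&(X[...,2]>.122)&(X[...,2]<.142)
        print(k,s.sum(),np.nanmedian(lx[s]).round(4) if s.any() else None,np.nanmax(X[...,2][s]).round(4) if s.any() else None)
    return p
E
python3 - <<'E'
from h import *
p=lean(); cv2.imwrite("pics/a.png",cv2.resize(p[130:260,180:350,::-1],None,fx=4,fy=4))
E
```

```text
-0.11 70 0.0437 0.1324
0 150 0.0407 0.1419
0.11 134 -0.0424 0.134
```

View pics/a.png

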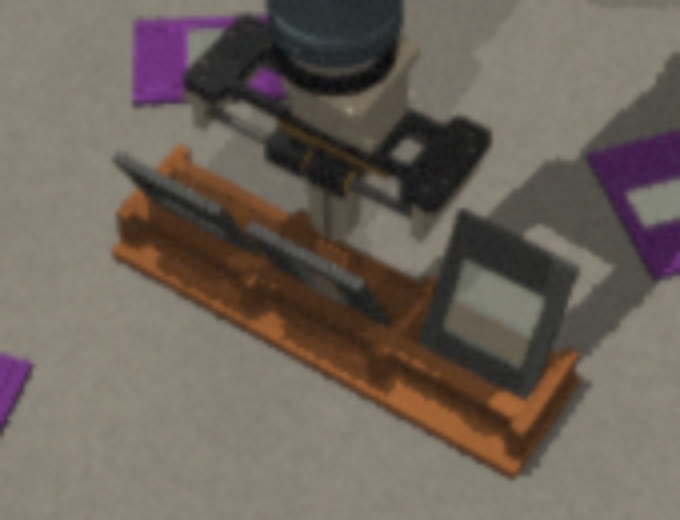

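The crop shows the tall carrier at (315,270) now leaning away, the wide one at (180,200) unchanged, and the square one at (500,300) still leaning towards the robot. Next I back off, move across and push the square one.

Emit:
{"method": "servo_tool", "body": {
  "increments": [
    [[0,0,0],[-0.015,0,0],0],
    [[0,0,0],[-0.04,0,0],0],
    [[0,0,0],[-0.07,0,0],0],
    [[0,0,0],[-0.095,0,0],0],
    [[0,0,0],[-0.095,-0.025,0],0],
    [[0,0,0],[-0.095,-0.055,0],0],
    [[0,0,0],[-0.095,-0.085,0],0],
    [[0,0,0],[-0.095,-0.105,0],0],
    [[0,0,0],[-0.095,-0.115,0],0],
    [[0,0,0],[-0.095,-0.115,0],0]
  ]
}}

```text
t: 4.32
tcp_pos: [0.4531, 0.1064, 0.1167]
ee_rot: [-3.141, -0.0, -0.189]
ft_force: [-1.1, -1.0, -0.6]
finger_gap: 0.007
grip_force: 0.0
```

Emit:
{"method": "servo_tool", "body": {
  "increments": [
    [[0,0,0],[0.01,0,0],0],
    [[0,0,0],[0.02,0,0],0],
    [[0,0,0],[0.025,0,0],0],
    [[0,0,0],[0.03,0,0],0],
    [[0,0,0],[0.034,0,0],0],
    [[0,0,0],[0.038,0,0],0],
    [[0,0,0],[0.042,0,0],0],
    [[0,0,0],[0.046,0,0],0],
    [[0,0,0],[0.05,0,0],0],
    [[0,0,0],[0.054,0,0],0]
  ]
}}

```text
t: 5.15
tcp_pos: [0.5063, 0.0946, 0.1167]
ee_rot: [-3.142, 0.0, -0.191]
ft_force: [-0.4, -0.7, 0.1]
finger_gap: 0.008
grip_force: 0.2
```

Emit:
{"method": "servo_tool", "body": {
  "increments": [
    [[0,0,0],[0.004,0,0],0],
    [[0,0,0],[0.008,0,0],0],
    [[0,0,0],[0.012,0,0],0],
    [[0,0,0],[0.016,0,0],0],
    [[0,0,0],[0.02,0,0],0],
    [[0,0,0],[0.024,0,0],0],
    [[0,0,0],[0.028,0,0],0],
    [[0,0,0],[0.032,0,0],0],
    [[0,0,0],[0.036,0,0],0],
    [[0,0,0],[0.04,0,0],0]
  ]
}}

```text
t: 5.98
tcp_pos: [0.5456, 0.0869, 0.1166]
ee_rot: [-3.142, 0.0, -0.191]
ft_force: [-0.1, -0.4, -0.9]
finger_gap: 0.005
grip_force: 0.0
```

Now I back off, rise clear and check.

Emit:
{"method": "servo_tool", "body": {
  "increments": [
    [[0,0,0],[-0.015,0,0],0],
    [[0,0,0],[-0.04,0,0],0],
    [[0,0,0],[-0.07,0,0],0],
    [[0,0,0],[-0.095,0,0],0],
    [[0,0,0],[-0.1,0,-0.02],0],
    [[0,0,0],[-0.1,0,-0.05],0],
    [[0,0,0],[-0.1,0,-0.08],0],
    [[0,0,0],[-0.1,0,-0.1],0],
    [[0,0,0],[-0.1,0,-0.1],0],
    [[0,0,0],[-0.1,0,-0.1],0]
  ]
}}

```text
t: 6.82
tcp_pos: [0.448, 0.106, 0.2178]
ee_rot: [-3.141, -0.003, -0.191]
ft_force: [-1.1, -0.4, -0.8]
finger_gap: 0.006
grip_force: 0.0
```

Run:
```python
from h import *
p=lean(); cv2.imwrite("pics/b.png",cv2.resize(p[90:320,90:450,::-1],None,fx=2,fy=2))
```

```text
-0.11 83 0.0431 0.1325
0 99 0.043 0.1336
0.11 110 0.0429 0.133
```

View pics/b.png

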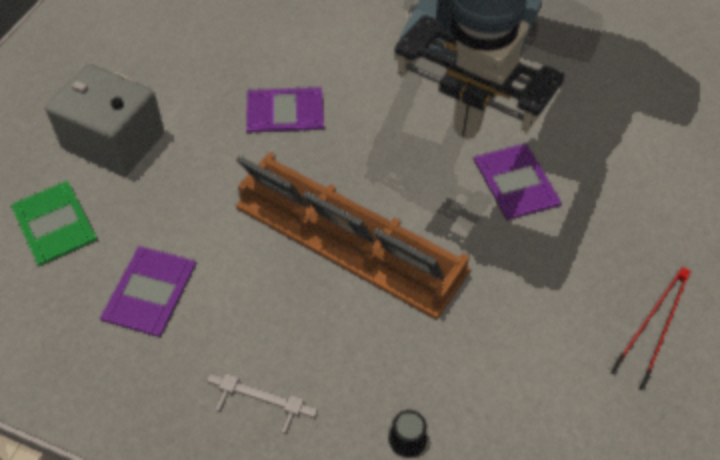

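All three carriers, at (270,180), (335,215) and (410,250), lean away with their tops at +43 mm. Nothing else has moved and the gripper is clear.

```bash
python3 -c "
from rig import arm
print(arm.hand_in())"
```

```text
the job is handed in; nothing more can be done
None
```

I pushed the tall and square carriers over; all three now lean away from the robot, tops about 43 mm past the slot line. The wide carrier was not touched, nothing else on the counter moved, and the job was handed in at about 7 s; no verdict came back.

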